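# Fit the vial nest plate in the crimper and latch its guard

## Robot

A 6-joint arm with a two-finger parallel gripper is mounted at the origin on a cart in front of the work surface, level with it; the furniture and walls round the work are solid. World frame = base frame: x ahead of the robot, y to its left, z up, the work surface at z = 0. Lengths are in mm, angles in rad, forces in N, time in s.
With the tool pointing down it reaches from about 400 to 925 mm from the base axis. Payload 12.5 kg.
Tool frame: the origin (TCP) lies midway between the tips of the shut fingers; the grasp point (between the pads) lies 19 mm behind it; x points along the fingers, y is the direction in which the jaws open and shut, and the axes are right-handed (so a half turn about x gives the same grasp; the last joint's range is limited). The gripper opens to 95 mm and grips with 3 to 60 N. Pads are 20 mm wide; open, the fingers measure 119 mm over their backs; the gripper's body (75 mm by 180 mm) begins 59 mm behind the grasp point.
Start: joints at [1.207, 0.491, 1.559, -0, 1.092, -0.106], TCP at [159.329, 604.37, 192.461] pointing down, gripper open.
Joint ranges: [-3.1, 3.1], [-0.84, 2.19], [0.05, 2.79], [-1.13, 4.28], [0.06, 2.93], [-2.69, 2.69]. Speed limits (rad/s): [2.22, 2.22, 2.79, 3.14, 3.14, 3.14].

## Interface

Orientations are given as [roll, pitch, yaw] about the fixed x, y, z axes, in that order (R = Rz(yaw) Ry(pitch) Rx(roll)).
In Python, from cell import sensors, read_camera, get_calibration, order gives the robot as it stands. The module is installed in compiled form; this text tells all that it offers.
- The arm moves only by the tool servo_tool, never from a script. Its argument "steps" is text: rows parted by semicolons, each of 7 numbers parted by spaces: the shift along the tool's x, y, z in mm, then the turn, a rotation vector about the tool's x, y, z in rad, then the finger opening in mm, from 0 to 95.1. A call has exactly 8 rows; each row shifts and turns the pose as measured when the row begins, along the tool's axes as they then stand; what a row does not reach is not made up. A row lasts 1/10 s, in which the tool goes at most 50 mm and 8.59 degrees, less where a joint would pass 70% of its speed; a pose out of reach is approached as far as the arm can. A call is refused whole if a number of a shift passes 50 or a number of a turn 0.15, either way. A call with a gripper value outside its range is refused whole. The fingers move at their own pace and stop on an object; the grip force is fixed at half the most. Time passes only in rows, so rows that do not move let the fingers close, or fill a call up. It gives the time, the measured TCP pose, the force and the opening at its end, in the units of the state.
- sensors.state(): the state, without advancing time (a new reading comes with each control period).
- read_camera(name): name is "scene" or "top"; returns (picture, depth): 420x560x3 uint8, blue, green, red; 420x560 float32, mm along the optical axis (not along the pixel's ray), 0 where there is no reading.
- get_calibration(name): a dict with "mtx" (3x3 intrinsics, pixels), "distortion" ([k1, k2, p1, p2, k3] as OpenCV has them; the pictures are not rectified), "R" (3x3) and "t" (3): a world point X has camera coordinates R X + t. Camera axes: x right, y down, z forward; pixel columns grow to the right and rows downward; lengths in mm; the calibration is good to about 2 mm. A picture is of the moment at which its call begins. get_calibration takes no time and is no camera call.
- order.job_done(): hands the job in, once; it reports no verdict.
The state is a dict: "t": time; "joints": joint angles; "qvel": joint speeds; "tau": joint torques, N m; "eef_pos": TCP position; "tcp_rot": TCP orientation; "ft_force": force on the tool from outside, world axes, zero at the start; "moment": the same for the moment, N m; "opening": opening from 0.0 (shut) to 1.0 (fully open).
Only numpy, scipy, OpenCV 4.12 (cv2) and the standard library are available. Lean on these libraries where they do the work, as an engineer would, in place of code of your own. Each camera call takes 0.05 s, during which the arm holds its last target.

## Task

Set the bench crimper up for the 30 mm vials: slide the loose vial nest plate, cup end first, into the dovetail on the crimper's bed until it is fully home and the sprung catch has clicked up behind it. Then let go and push the open guard door shut until its sprung tongue snaps in behind the strike. Leave the vials and other parts lying around where they are.

Things in the scene. Friction and masses are not known exactly. Their poses are not given: they have to be found in the camera images.
- crimper: Fixed bench crimper (base 190 x 160 mm) with a low fence of clear panels: top 84 mm above the bench, open above, 128 mm wide inside, a black switch box outside at the right. Origin on the bench under the middle of the guard door's plane; x points into the machine (the plate slides in that way), y left, z up. Column and swung-aside crimp head stand behind x = 142 mm.
- loading_ledge (a point): Middle of the front edge of the bed's flat top, 22 mm above the bench (crimper x = -58 mm); axes as the crimper's. The bed, 74 mm wide, runs level from here into the dovetail; the plate can be set down on it in front of the dovetail.
- dovetail_mouth (a point): Centre of the dovetail's mouth on the bed top (crimper x = 40 mm, z = 22 mm); axes as the crimper's. Two steel rails, 10 mm high, run 82 mm on from here, 69.4 mm apart at the bottom and 59.4 mm at the top; over their first 18 mm they flare, each 6 mm wider at the mouth. The plate can enter only from the front, lying flat.
- plate_home (a point): Where the nest plate's origin is when the plate is home (crimper x = 65.5 mm, z = 22 mm); axes as the crimper's. Once locked it can still shift 1 mm along x and 1.7 mm along y either way; against the end stop it is at x = +1 mm.
- nest_plate: Loose aluminium vial nest plate, 108 mm long (x), 66 mm wide at the underside, 56 mm at the top (dovetail edges), 10 mm thick, about 0.26 kg. Origin: centre of the underside; x points to its nose (corners cut off), which goes in first. A round cup for a vial stands on it at x = +28 mm (48 mm wide, top 32 mm above the underside).
- plate_grip (a point): Middle of the plate's upright steel grip, at plate x = -19 mm, 40 mm above the underside; axes as the plate's. The grip is 12 mm thick (y), 30 mm long (x), its top 56 mm above the underside; its 24 mm wide foot rises to 13 mm above the underside.
- slide_catch (a joint): Sprung catch, m: 0 = up, grows as it is pressed down (6 mm travel, about 2 N). Its tooth, sloped at the front, stands 4.5 mm above the bed at crimper x = 2.5 to 10.5 mm; the plate lying on or sliding over it holds it down; it springs up behind the plate's tail when the plate is home. Its thumb pad juts out in front of the ledge, below bed level.
- guard (a joint): Guard door hinge, rad: 0 = shut, positive = open (it swings out to the front). A framed clear panel 10 mm thick, its free edge 128 mm from the hinge, lower edge 26 mm and top 84 mm above the bench; hinged at the left seen from the front. It stays where it is left (light friction).
- guard_hinge (a point): Point on the door's upright hinge axis, 72 mm above the bench, in the middle of the door's thickness. Its axes turn with the door: -y along the door from the hinge to the free edge, x through the door to its inner side.
- guard_push (a point): Point on the door's outer face, 108 mm from the hinge and 72 mm above the bench, a good place to push (towards its +x); axes as guard_hinge. Below it, 34 to 58 mm above the bench and 90 to 127 mm from the hinge, the latch case stands 12 mm out of the face, with a knob reaching 25 mm out.
- guard_tongue (a joint): Sprung tongue on the door's free edge, m: 0 = fully out, grows as it is pushed in. It stands out 9 mm, 39 to 53 mm above the bench, sloped on the inner side. Over the last 0.17 rad it rides over the strike, a steel lip at the right of the opening (about 10 N at the push point), and snaps out behind it at about 0.015 rad; the door stops at -0.008 rad.
- open_vial_a: Bystander: open glass vial, 30 mm wide, 67 mm tall, standing on the tool mat left of the crimper; origin at the centre of its underside. To be left where it is.
- crimp_die: Bystander: grey stepped crimp die, 44 mm wide, 34 mm tall, on the tool mat left of the crimper; origin at the centre of its underside. To be left where it is.
- guide_bush: Bystander: brass guide bush, 30 mm wide, 27 mm tall, near the bench's front edge to the far right; origin at the centre of its underside. To be left where it is.
- bearing: Bystander: ball bearing, 40 mm wide, 12 mm thick, lying flat near the bench's front edge to the left; origin at the centre of its underside. To be left where it is.

How it is judged:
By the outcome, as a careful person would: the job done as asked, in the order asked, and still so for the second after the job is handed in, with the robot touching nothing.
It also fails if it takes over 58 s, if anything falls off the work surface, if the arm or the gripper's body presses on something with over 40 N, if the wrist force passes 120 N, or if a joint passes its speed limit or range.

## Working session

There is one attempt and no reset: what is moved stays moved. The work goes in short steps, Python scripts to look and compute and a tool call to move; the robot and the scene stay as the last step left them, time stands still between calls to the robot, and variables do not carry over. Pictures are saved under pics/ and viewed, and the job is handed in when it is done.

Besides the shell and the picture viewer there is one more tool, called after "Emit:" as name(argument=value, ...) on one line, values as JSON. servo_tool: Moves the arm, as the interface text tells. Its arguments: {"type":"object","properties":{"steps":{"type":"string"}},"required":["steps"]}

```bash
mkdir -p pics
cat > h.py <<'E'
import numpy as np, cv2
from cell import sensors, read_camera, get_calibration, order
def shot(name,fn):
    p,d=read_camera(name); cv2.imwrite('pics/'+fn+'.png',p); np.save('pics/'+fn+'.npy',d); return p,d
def w(name,d,u,v,z=None,r=0):
    c=get_calibration(name); K=np.array(c['mtx']);R=np.array(c['R']);t=np.array(c['t']).ravel()
    n=cv2.undistortPoints(np.array([[[u,v]]],float),K,np.array(c['distortion'],float))[0,0]
    ray=np.array([n[0],n[1],1.]); C=-R.T@t; D=R.T@ray
    if z is not None: return C+D*(z-C[2])/D[2]
    return C+D*d[int(round(v)),int(round(u))]
def proj(name,X):
    c=get_calibration(name)
    return cv2.projectPoints(np.array(X,float).reshape(-1,1,3),cv2.Rodrigues(np.array(c['R'],float))[0],np.array(c['t'],float),np.array(c['mtx'],float),np.array(c['distortion'],float))[0][:,0]
E
python3 - <<'E'
from h import *
for n in('scene','top'):
    shot(n,n+'0'); c=get_calibration(n); print(n,c)
print(sensors.state())
E
```

```text
scene {'mtx': array([[490.44868588,   0.        , 278.29909111],
       [  0.        , 490.44868588, 210.8696409 ],
       [  0.        ,   0.        ,   1.        ]]), 'distortion': array([-0.06923897,  0.        ,  0.        ,  0.        ,  0.        ]), 'R': array([[ 0.9165463 , -0.39990687, -0.00416774],
       [-0.23187015, -0.5228744 , -0.82026739],
       [ 0.32585136,  0.75277942, -0.57196507]]), 't': array([-381.42103211,  277.78407762,  811.24048115])}
top {'mtx': array([[521.12820086,   0.        , 274.40798941],
       [  0.        , 521.12820086, 213.88279825],
       [  0.        ,   0.        ,   1.        ]]), 'distortion': array([-0.07325145,  0.        ,  0.        ,  0.        ,  0.        ]), 'R': array([[-0.02404352, -0.99968732,  0.0068688 ],
       [-0.98893627,  0.02277779, -0.14658178],
       [ 0.14637949, -0.01031715, -0.98917471]]), 't': array([ 229.67566763,  506.75454888, 1047.69485935])}
{'t': 0.1, 'joints': array([ 1.20740742e+00,  4.91461426e-01,  1.55936843e+00, -1.23474612e-05,
        1.09171562e+00, -1.05622172e-01]), 'qvel': array([-8.92448076e-05, -2.17845540e-03, -1.96761151e-03,  1.17194790e-03,
        1.74868336e-04,  4.32251061e-04]), 'tau': array([ 2.20753005e-03, -6.13621688e+01, -2.58603930e+01,  6.93941605e-02,
        4.70325525e-02, -6.31711532e-05]), 'eef_pos': array([159.23804009, 604.13531371, 191.95063364]), 'tcp_rot': array([-1.6649247 ,  1.56984345, -1.92268574]), 'ft_force': array([-0.47985119,  0.25967439, -0.01702305]), 'moment': array([0.0090728 , 0.01598069, 0.01653298]), 'opening': 0.9999976930200288}
```

View pics/scene0.png

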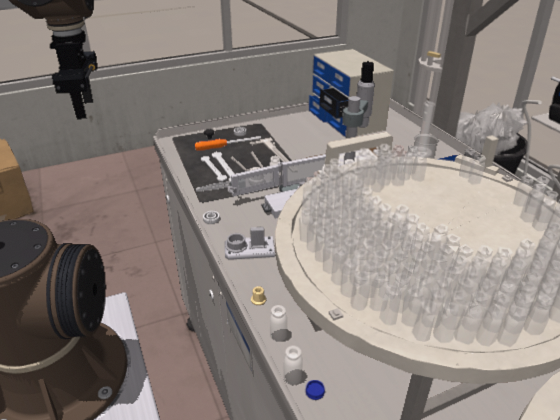

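View pics/top0.png

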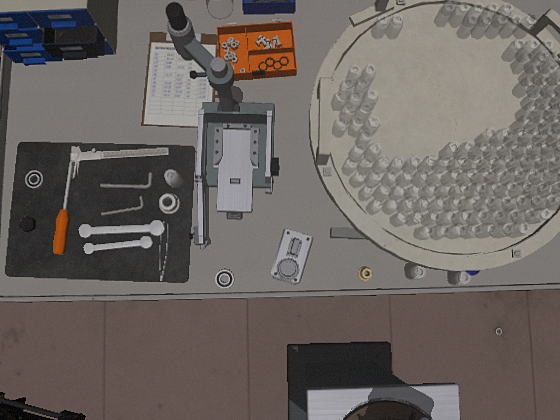

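Run:
```python
import cv2
p=cv2.imread('pics/top0.png'); c=p[90:300,180:330]; cv2.imwrite('pics/c1.png',cv2.resize(c[:115],None,fx=5,fy=5,interpolation=cv2.INTER_CUBIC)); cv2.imwrite('pics/c2.png',cv2.resize(p[220:295,255:330],None,fx=8,fy=8,interpolation=cv2.INTER_CUBIC))
p=cv2.imread('pics/scene0.png');cv2.imwrite('pics/c3.png',cv2.resize(p[130:265,195:355],None,fx=4,fy=4,interpolation=cv2.INTER_CUBIC))
cv2.imwrite('pics/c4.png',cv2.resize(cv2.imread('pics/top0.png')[165:260,185:285],None,fx=6,fy=6,interpolation=cv2.INTER_CUBIC))
```

```text
(no output)
```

View pics/c1.png

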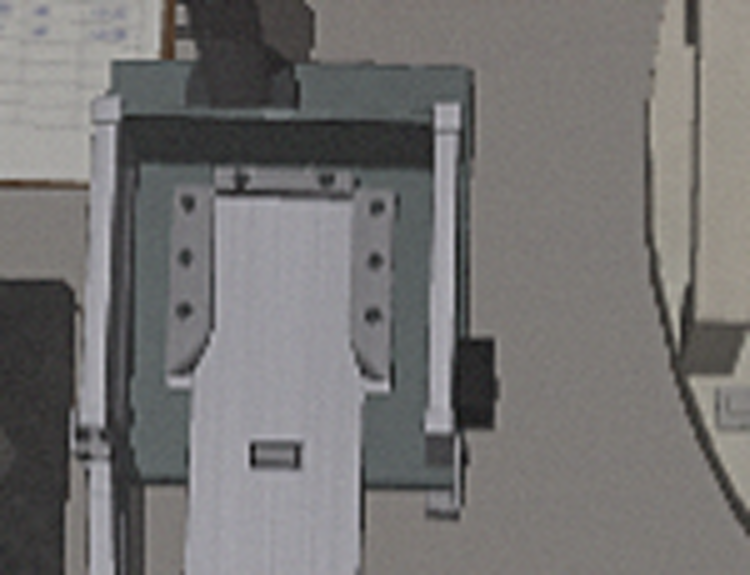

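View pics/c2.png

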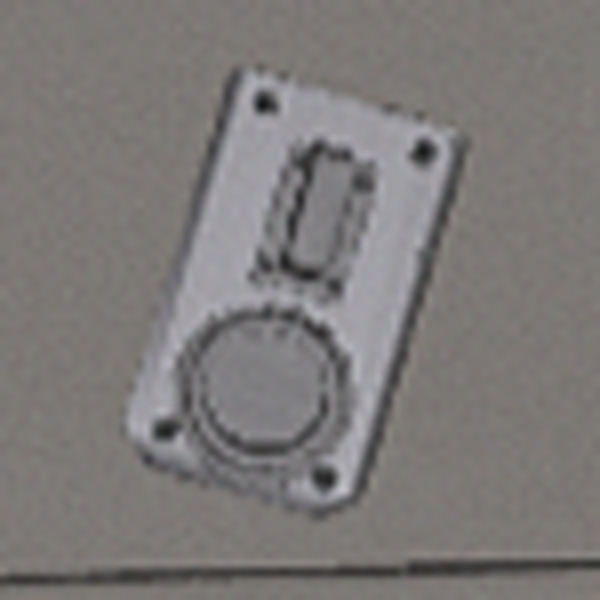

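View pics/c3.png

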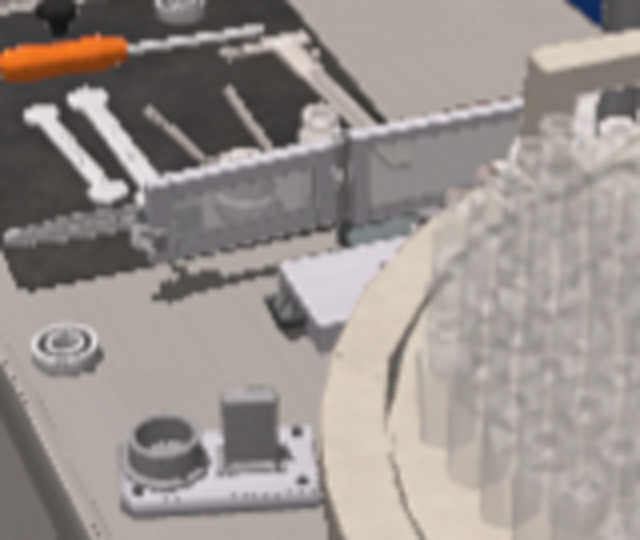

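View pics/c4.png

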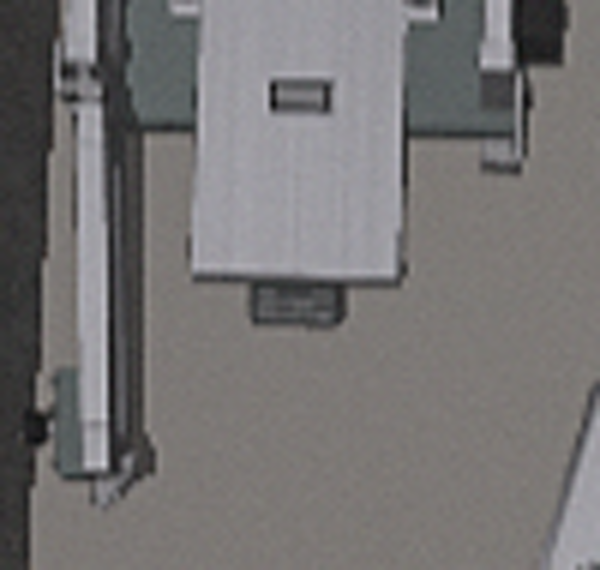

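Run:
```python
from h import *
from scipy.optimize import least_squares
d=np.load('pics/top0.npy'); print('pts')
c4=lambda u,v:(185+(u+.5)/6-.5,165+(v+.5)/6-.5); c1=lambda u,v:(180+(u+.5)/5-.5,90+(v+.5)/5-.5); c2=lambda u,v:(255+(u+.5)/8-.5,220+(v+.5)/8-.5)
P={'bedFL':(c4(192,273),(-58,37,22)),'bedFR':(c4(404,274),(-58,-37,22)),'railL':(c1(215,205),(118,29.7,32)),'railR':(c1(352,205),(118,-29.7,32)),'railLf':(c1(214,320),(60,29.7,32)),'railRf':(c1(352,325),(60,-29.7,32)),'tooth':(c4(300,97),(6.5,0,24))}
for k,(uv,m) in P.items(): print(k,np.round(w('top',d,*uv,z=m[2]),1),np.round(w('top',d,*uv),1))
def fit(P,x0,use):
    def f(q):
        r=[]
        for k in use:
            uv,m=P[k]; X=w('top',d,*uv,z=m[2]); c,s=np.cos(q[2]),np.sin(q[2])
            r+= [q[0]+c*m[0]-s*m[1]-X[0], q[1]+s*m[0]+c*m[1]-X[1]]
        return r
    s=least_squares(f,x0); return s.x,np.round(np.array(s.fun).reshape(-1,2),1)
print(fit(P,[700,100,0],['bedFL','bedFR','railL','railR','tooth']))
Q={'grip':(c2(327,212),(-19,0,56)),'cup':(c2(264,382),(28,0,32)),
'tl':(c2(240,72),(-54,-33,0)),'tr':(c2(465,135),(-54,33,0))}
for k,(uv,m) in Q.items(): print(k,np.round(w('top',d,*uv,z=m[2]),1),np.round(w('top',d,*uv),1))
print(fit(Q,[500,0,2.9],list(Q)))
# depth cloud
def cloud(u0,u1,v0,v1,z0,z1):
    return np.array([X for v in range(v0,v1) for u in range(u0,u1) for X in [w('top',d,u,v)] if z0<X[2]<z1])
A=cloud(270,320,225,290,50,60);print('grip',len(A),A.mean(0),A.min(0),A.max(0))
A=cloud(270,320,225,290,29,35);print('cup',len(A),A.mean(0),A.min(0),A.max(0))
A=cloud(190,212,175,250,76,90);print('doortop',len(A),A.mean(0),A.min(0),A.max(0))
u,s,vt=np.linalg.svd(A[:,:2]-A[:,:2].mean(0));print(vt[0])
# tray height
for uv in [(320,240),(325,160),(345,235),(400,260),(370,100),(440,60)]: print(uv,np.round(w('top',d,*uv)))
for uv in [(175,18),(218,70),(235,108),(275,167)]: print(uv,np.round(w('top',d,*uv)))
```

```text
pts
bedFL [525.1 339.4  22. ] [526.2 340.1  14.9]
bedFR [523.  264.8  22. ] [526.4 265.5   0.6]
railL [695.7 324.4  32. ] [699.3 325.4  20.8]
railR [694.3 265.6  32. ] [694.6 265.6  31. ]
railLf [644.9 325.2  32. ] [647.4 326.   22.7]
railRf [641.3 266.5  32. ] [640.5 266.4  35. ]
tooth [587.  300.5  24. ] [587.4 300.6  22.1]
(array([ 5.79755275e+02,  2.99942559e+02, -4.01404025e-02]), array([[-1.8, -0.2],
       [-2.7,  0.5],
       [ 3.1,  0.5],
       [ 2.1, -0.1],
       [-0.7, -0.8]]))
grip [442.3 176.9  56. ] [442.5 176.8  53.9]
cup [400.8 193.2  32. ] [401.7 192.5  11.1]
tl [485.1 196.3   0. ] [484.3 196.5   6.9]
tr [466.8 136.6   0. ] [467.  136.4  -2.3]
(array([425.31363249, 183.69850887,   2.81454943]), array([[ 1. ,  0.7],
       [-2. , -0.5],
       [ 1.9,  1.3],
       [-0.9, -1.5]]))Traceback (most recent call last):
  File "<stdin>", line 23, in <module>
  File "<stdin>", line 22, in cloud
  File "h.py", line 6, in w
    c=get_calibration(name); K=np.array(c['mtx']);R=np.array(c['R']);t=np.array(c['t']).ravel()
ValueError: time passes only in moves, steps and waits
```

```bash
sed -i 's/^def shot/from functools import lru_cache\n_gc=get_calibration\n@lru_cache(None)\ndef get_calibration(n): return _gc(n)\ndef shot/' h.py
python3 - <<'E'
from h import *
from scipy.optimize import least_squares
d=np.load('pics/top0.npy')
c4=lambda u,v:(185+(u+.5)/6-.5,165+(v+.5)/6-.5); c1=lambda u,v:(180+(u+.5)/5-.5,90+(v+.5)/5-.5)
for n,uv,z in [('rail end L',c1(190,187),32),('rail end R',c1(377,190),32),('stop back',c1(285,165),32),('mouthL',c1(180,388),22),('mouthR',c1(377,390),22),('base frontL',c1(140,484),0),('fr',c1(420,488),0),('fence R top in',c1(437,260),84),('fence L top in',c1(118,260),84)]: print(n,np.round(w('top',d,*uv,z=z),1))
def cloud(u0,u1,v0,v1,z0,z1):
    return np.array([X for v in range(v0,v1) for u in range(u0,u1) for X in [w('top',d,u,v)] if z0<X[2]<z1])
A=cloud(270,320,225,290,50,60);print('grip',len(A),A.mean(0),A.min(0),A.max(0))
A=cloud(270,320,225,290,29,35);print('cup',len(A),A.mean(0),A.min(0),A.max(0))
A=cloud(190,212,175,250,76,90);print('doortop',len(A),A.mean(0),A.min(0),A.max(0))
u,s,vt=np.linalg.svd(A[:,:2]-A[:,:2].mean(0));print(vt[0])
A=cloud(270,320,220,290,6,13);print('platetop',len(A),A.mean(0),A.min(0),A.max(0))
A=cloud(215,255,160,215,16,27);print('bed',len(A),A.mean(0),A.min(0),A.max(0))
for uv in [(320,240),(325,160),(345,235),(400,260),(370,100),(440,60)]: print(uv,np.round(w('top',d,*uv)))
for uv in [(175,18),(218,70),(235,108),(275,167)]: print(uv,np.round(w('top',d,*uv)))
E
```

```text
rail end L [704. 335.  32.]
rail end R [700.8 254.8  32. ]
stop back [712.9 294.1  32. ]
mouthL [618.  340.9  22. ]
mouthR [615.1 256.6  22. ]
base frontL [581.  360.8   0. ]
fr [576.4 239.3   0. ]
fence R top in [653.9 229.7  84. ]
fence L top in [656.9 359.4  84. ]
grip 85 [443.12749843 177.97109192  54.7456123 ] [428.38415057 169.14145234  50.42849693] [456.99720142 186.1492361   59.825494  ]
cup 88 [399.91661809 193.77126917  31.43913832] [380.77786637 173.62168325  29.0051804 ] [432.06340122 211.05051641  34.9796344 ]
doortop 372 [517.4587161  366.37667416  82.78254806] [450.91503643 360.32852439  76.0507597 ] [589.21619543 379.04949218  88.50638727]
[-0.99964071 -0.02680403]
platetop 966 [427.95031001 183.44539547   9.7479183 ] [368.71578964 140.80099538   6.00393012] [485.33469025 225.46821697  12.99385363]
bed 1836 [578.77300761 301.28330061  21.16651555] [516.82537155 258.61186413  16.02342485] [634.40653031 342.85884361  26.98275062]
(320, 240) [459. 121.  -2.]
(325, 160) [581. 127. 211.]
(345, 235) [466.  71.  23.]
(400, 260) [412. -49.  -0.]
(370, 100) [684.  45. 230.]
(440, 60) [ 781. -105.  182.]
(175, 18) [811. 380. 299.]
(218, 70) [737. 312. 249.]
(235, 108) [747. 297.  30.]
(275, 167) [601. 215.  82.]
```

```bash
cat > ov.py <<'E'
from h import *
def T(q,m):
    m=np.atleast_2d(np.array(m,float)); c,s=np.cos(q[2]),np.sin(q[2])
    return np.c_[q[0]+c*m[:,0]-s*m[:,1],q[1]+s*m[:,0]+c*m[:,1],m[:,2]+(q[3] if len(q)>3 else 0)]
def overlay(p,cam,segs,box,f,fn):
    u0,u1,v0,v1=box
    im=cv2.resize(p[v0:v1,u0:u1],None,fx=f,fy=f,interpolation=cv2.INTER_CUBIC)
    for pts,col in segs:
        q=(proj(cam,pts)-[u0,v0]+.5)*f
        cv2.polylines(im,[np.round(q*16).astype(np.int32)],False,col,1,cv2.LINE_AA,4)
    cv2.imwrite('pics/'+fn+'.png',im)
def crimp(q):
    G=(0,255,0);Rr=(0,0,255)
    return [(T(q,[(122,37,22),(-58,37,22),(-58,-37,22),(122,-37,22)]),G),
     (T(q,[(58,29.7,32),(122,29.7,32)]),Rr),(T(q,[(58,-29.7,32),(122,-29.7,32)]),Rr),
     (T(q,[(40,40,22),(40,-40,22)]),Rr),(T(q,[(2.5,-5,22),(2.5,5,22),(10.5,5,22),(10.5,-5,22),(2.5,-5,22)]),Rr),
     (T(q,[(0,64,84),(142,64,84)]),(255,0,0)),(T(q,[(0,-64,84),(142,-64,84)]),(255,0,0))]
def plate(q):
    G=(0,255,0);Rr=(0,0,255);a=np.linspace(0,6.3,40)
    return [(T(q,[(-54,33,0),(54,33,0),(54,-33,0),(-54,-33,0),(-54,33,0)]),G),
    (T(q,[(-54,28,10),(54,28,10),(54,-28,10),(-54,-28,10),(-54,28,10)]),(255,0,0)),
    (T(q,[(-34,6,56),(-4,6,56),(-4,-6,56),(-34,-6,56),(-34,6,56)]),Rr),(T(q,np.c_[28+24*np.cos(a),24*np.sin(a),0*a+32]),Rr)]
E
python3 - <<'E'
from ov import *
p=cv2.imread('pics/top0.png')
overlay(p,'top',crimp([580,300,-.037]),(190,290,100,225),4.7,'o1')
overlay(p,'top',plate([425.3,183.7,2.8145]),(255,330,220,295),8,'o2')
E
```

```text
(no output)
```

View pics/o1.png

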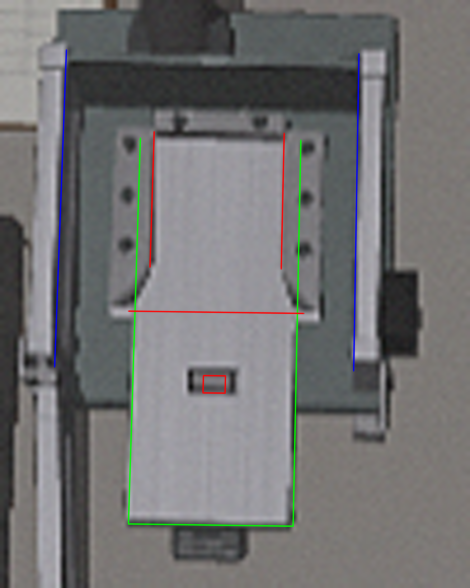

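View pics/o2.png

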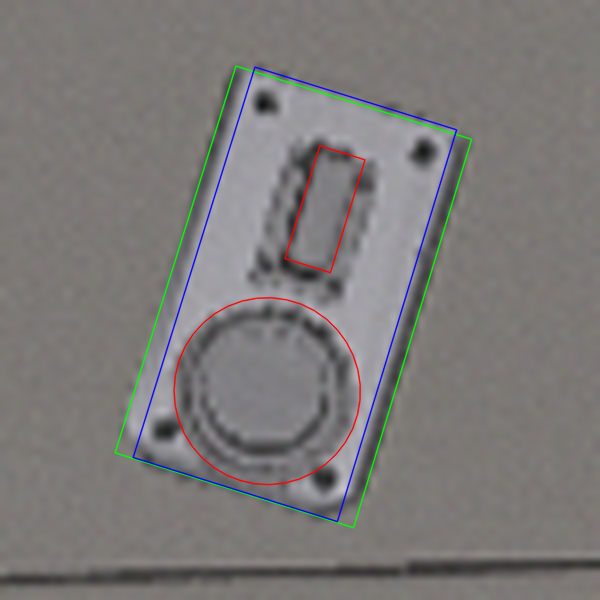

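Run:
```python
from h import *
from scipy.spatial.transform import Rotation as Ro
s=sensors.state(); R=Ro.from_euler('xyz',s['tcp_rot']).as_matrix(); print(R.round(3)); y=R[:,1]; print('ang y',np.arctan2(y[1],y[0]), s['joints'][[0,5]])
```

```text
[[-0.     0.255  0.967]
 [-0.001  0.967 -0.255]
 [-1.    -0.001 -0.   ]]
ang y 1.3130353289361996 [ 1.20740742 -0.10562217]
```

```bash
cat > mv.py <<'E'
from h import *
from scipy.spatial.transform import Rotation as Ro
import sys
def st():
    s=sensors.state(); R=Ro.from_euler('xyz',s['tcp_rot']).as_matrix(); y=R[:,1]
    return s,R,np.arctan2(y[1],y[0])
def to(x,y,z,a=None):
    s,R,a0=st(); dlt=R.T@(np.array([x,y,z])-s['eef_pos'])
    print('now',s['eef_pos'].round(1),'ang',round(a0,3),'op',round(s['opening'],3),'F',s['ft_force'].round(1),'t',round(s['t'],2),'j',s['joints'].round(2),'tilt',R[:2,0].round(3))
    print('tool shift',dlt.round(1),'dist',np.linalg.norm(dlt).round(1),'turn x', None if a is None else round(-(a-a0),3))
E
python3 - <<'E'
from mv import *
d=np.load('pics/top0.npy')
for uv in [(312,100),(318,165),(330,205),(345,225),(370,250),(400,262)]: print(uv,w('top',d,*uv).round(),w('top',d,*uv,z=211).round())
to(442.3,177.5,110,1.243)
E
```

```text
(312, 100) [704. 144. 181.] [693. 147. 211.]
(318, 165) [579. 137. 183.] [572. 140. 211.]
(330, 205) [534.  97.  -1.] [500. 122. 211.]
(345, 225) [491.  65.  -6.] [464.  97. 211.]
(370, 250) [435.  14.  -2.] [419.  56. 211.]
(400, 262) [407. -48.   1.] [397.   4. 211.]
now [159.2 604.1 192. ] ang 1.313 op 1.0 F [-0.5  0.3 -0. ] t 0.1 j [ 1.21  0.49  1.56 -0.    1.09 -0.11] tilt [-0.    -0.001]
tool shift [  82.2 -340.3  382.5] dist 518.5 turn x 0.07
```

Run:
```python
import cv2
p=cv2.imread('pics/scene0.png');cv2.imwrite('pics/c5.png',cv2.resize(p[0:130,30:140],None,fx=4.5,fy=4.5,interpolation=cv2.INTER_CUBIC))
```

```text
(no output)
```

View pics/c5.png

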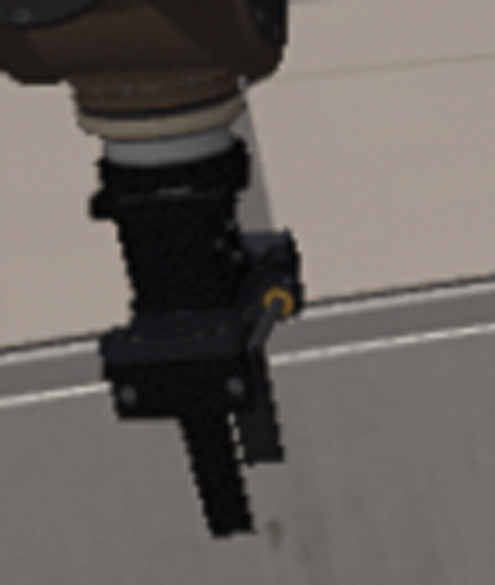

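Run:
```python
from mv import *
ds=np.load('pics/scene0.npy'); d=np.load('pics/top0.npy')
for u in (290,310,330):
  for v in range(200,330,8):
    X=w('scene',ds,u,v)
    if ds[v,u]>0: print(u,v,X.round())
pts=np.array([np.r_[w('top',d,u,v),u,v] for v in range(60,275) for u in range(300,450) if d[v,u]>0])
m=(pts[:,2]>150)&(pts[:,2]<330); q=pts[m]
r=np.hypot(q[:,0]-442,q[:,1]-177); i=np.argsort(r)[:400:25]
print(np.c_[q[i],r[i]].round())
```

```text
290 200 [472.  72. 184.]
290 208 [461.  48. 184.]
290 216 [450.  24. 185.]
290 224 [440.   2. 186.]
290 232 [431. -17. 183.]
290 240 [422. -38. 184.]
290 248 [413. -57. 185.]
290 256 [404. -76. 186.]
290 264 [397. -92. 184.]
290 272 [ 389. -110.  185.]
290 280 [ 383. -123.  182.]
290 288 [ 383. -123.  165.]
290 296 [446.  10.   2.]
290 304 [437. -10.   2.]
290 312 [429. -27.  -0.]
290 320 [420. -46.   1.]
290 328 [413. -61.  -2.]
310 200 [472.  -7. 232.]
310 208 [457. -37. 239.]
310 216 [451. -50. 233.]
310 224 [439. -73. 236.]
310 232 [440. -73. 220.]
310 240 [439. -76. 207.]
310 248 [440. -74. 189.]
310 256 [436. -83. 180.]
310 264 [ 427. -102.  181.]
310 272 [ 420. -117.  179.]
310 280 [ 412. -133.  179.]
310 288 [ 401. -153.  184.]
310 296 [ 394. -168.  184.]
310 304 [ 386. -182.  185.]
310 312 [ 387. -182.  168.]
310 320 [453. -64.   4.]
310 328 [446. -78.  -1.]
330 200 [502. -23. 233.]
330 208 [490. -44. 234.]
330 216 [482. -61. 231.]
330 224 [466. -88. 238.]
330 232 [ 457. -105.  237.]
330 240 [ 448. -122.  237.]
330 248 [ 444. -130.  229.]
330 256 [ 442. -135.  218.]
330 264 [ 443. -135.  202.]
330 272 [ 443. -137.  187.]
330 280 [ 438. -148.  182.]
330 288 [ 430. -162.  180.]
330 296 [ 421. -178.  182.]
330 304 [ 412. -195.  185.]
330 312 [ 403. -210.  188.]
330 320 [ 399. -220.  183.]
330 328 [ 399. -221.  169.]
[[503. 104. 186. 338. 205.  95.]
 [496.  96. 164. 341. 211.  97.]
 [512. 109. 167. 334. 202.  98.]
 [507. 102. 185. 339. 203.  99.]
 [518. 112. 178. 333. 198. 100.]
 [518. 111. 185. 334. 197. 101.]
 [503.  96. 187. 343. 205. 102.]
 [473.  79. 175. 352. 222. 103.]
 [493.  86. 183. 348. 211. 104.]
 [524. 113. 185. 333. 194. 104.]
 [473.  76. 181. 354. 222. 105.]
 [531. 119. 159. 328. 193. 106.]
 [511.  95. 185. 343. 201. 107.]
 [529. 114. 186. 332. 191. 107.]
 [498.  84. 183. 349. 208. 108.]
 [488.  78. 186. 353. 213. 109.]]
```

Emit:
servo_tool(steps="5 -30 33 0.01 0 0 95;5 -30 33 0.01 0 0 95;5 -30 33 0.01 0 0 95;5 -30 33 0.01 0 0 95;5 -30 33 0.01 0 0 95;5 -30 33 0.01 0 0 95;5 -30 33 0 0 0 95;5 -30 33 0 0 0 90")

```text
t: 0.9
eef_pos: [345.7, 290.9, 148.7]
tcp_rot: [-2.035, 1.569, -2.347]
ft_force: [0.2, 0.3, -0.2]
opening: 0.964
```

```bash
python3 -c "
from mv import *
to(442,177.8,110,1.243)"
```

```text
now [345.7 290.9 148.7] ang 1.259 op 0.964 F [ 0.2  0.3 -0.2] t 0.9 j [ 0.55  0.31  2.02 -0.    0.82 -0.7 ] tilt [-0.001 -0.001]
tool shift [ 38.7 -78.  126.4] dist 153.5 turn x 0.016
```

Emit:
servo_tool(steps="5 -13 21 0.016 0 0 70;6 -13 21 0 0 0 60;6 -13 21 0 0 0 60;6 -13 21 0 0 0 60;6 -13 21 0 0 0 60;6 -13 21 0 0 0 60;2 0 0 0 0 0 60;0 0 0 0 0 0 60")

```text
t: 1.7
eef_pos: [444.0, 166.3, 108.9]
tcp_rot: [-2.289, 1.566, -2.625]
ft_force: [-0.1, 0.5, -0.8]
opening: 0.63
```

```bash
python3 -c "
from mv import *
p,d=shot('scene','s1'); cv2.imwrite('pics/s1c.png',cv2.resize(p[130:270,195:335],None,fx=4,fy=4))
p,d=shot('top','t1');cv2.imwrite('pics/t1c.png',cv2.resize(p[200:310,230:370],None,fx=4,fy=4))
to(442,177.8,21,1.243)"
```

```text
now [444.  166.8 109.4] ang 1.236 op 0.627 F [-1.   0.3  0. ] t 1.8 j [ 0.22  0.4   2.01 -0.    0.74 -1.01] tilt [-0.003 -0.002]
tool shift [88.4 10.  -5.3] dist 89.1 turn x -0.007
```

View pics/s1c.png

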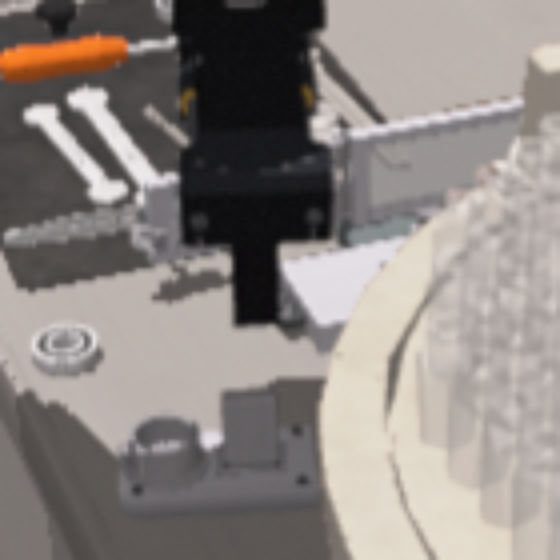

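View pics/t1c.png

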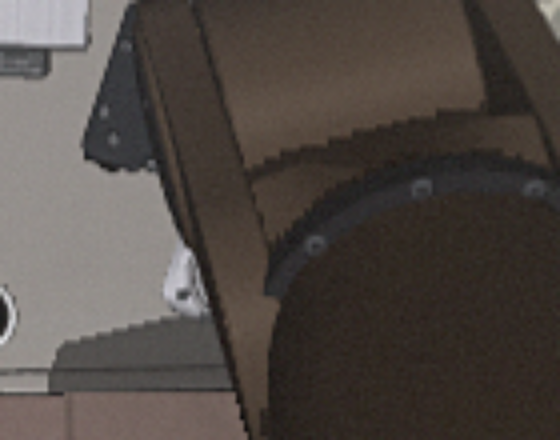

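```bash
python3 -c "
from mv import *
a=1.236;c,s=np.cos(a),np.sin(a)
X=np.array([444,166.8,109.4]); print(((proj('scene',[X,X+[30*c,30*s,0],X-[30*c,30*s,0],[442,177.8,56]])-[195,130])*4).round())"
```

```text
[[253. 319.]
 [251. 287.]
 [256. 353.]
 [245. 391.]]
```

```bash
python3 -c "
from mv import *
for X,a,f,o in (([159.2,604.1,192],1.313,4.5,(30,0)),([444,166.8,109.4],1.236,4,(195,130))):
  c,s=np.cos(a),np.sin(a); X=np.array(X)
  for h in (0,30,47,60):
    print(h,((proj('scene',[X+[h*c,h*s,0],X-[h*c,h*s,0]])-o)*f).round().tolist())
ds=np.load('pics/s1.npy')
for u,v in [(240,310),(255,310),(270,310),(255,280),(255,260),(255,220),(255,320)]: print(u,v,w('scene',ds,195+u/4,130+v/4).round(1))
ds=np.load('pics/scene0.npy')
for u,v in [(225,520),(235,525),(215,450),(265,440),(270,455),(180,390)]: print(u,v,w('scene',ds,30+u/4.5,v/4.5).round(1))
"
```

```text
0 [[256.0, 530.0], [256.0, 530.0]]
30 [[265.0, 508.0], [247.0, 552.0]]
47 [[270.0, 496.0], [241.0, 566.0]]
60 [[274.0, 487.0], [237.0, 576.0]]
0 [[253.0, 319.0], [253.0, 319.0]]
30 [[251.0, 287.0], [256.0, 353.0]]
47 [[249.0, 270.0], [257.0, 373.0]]
60 [[248.0, 257.0], [258.0, 388.0]]
240 310 [427.  139.5 137.2]
255 310 [433.6 135.8 137.7]
270 310 [440.4 132.7 137.7]
255 280 [432.3 131.1 158.8]
255 260 [431.4 127.7 172.8]
255 220 [417.1  88.4 221.5]
255 320 [433.4 135.7 131.8]
225 520 [144.6 551.4 221.9]
235 525 [149.  550.2 218.7]
215 450 [147.9 543.  263.5]
265 440 [175.3 644.5 227.2]
270 455 [176.3 651.2 215.6]
180 390 [138.3 523.  304.3]
```

Emit:
servo_tool(steps="0 5 -3 0 0 0 60;0 5 -2 0 0 0 60;14 0 0 0 0 0 60;16 0 0 0 0 0 60;16 0 0 0 0 0 60;16 0 0 0 0 0 60;14 0 0 0 0 0 60;4 0 0 0 0 0 60")

```text
t: 2.6
eef_pos: [440.9, 185.8, 29.5]
tcp_rot: [0.241, 1.568, -0.085]
ft_force: [0.0, 0.2, 0.1]
opening: 0.629
```

```bash
python3 -c "
from mv import *
to(442,177.8,21,1.243)
p,d=shot('scene','s2'); cv2.imwrite('pics/s2c.png',cv2.resize(p[130:270,195:335],None,fx=4,fy=4))
"
```

```text
now [440.9 185.8  29.5] ang 1.244 op 0.629 F [0.  0.2 0.1] t 2.6 j [ 0.26  0.54  2.07 -0.    0.53 -0.98] tilt [ 0.003 -0.   ]
tool shift [ 8.5 -7.2  3.6] dist 11.7 turn x 0.001
```

View pics/s2c.png

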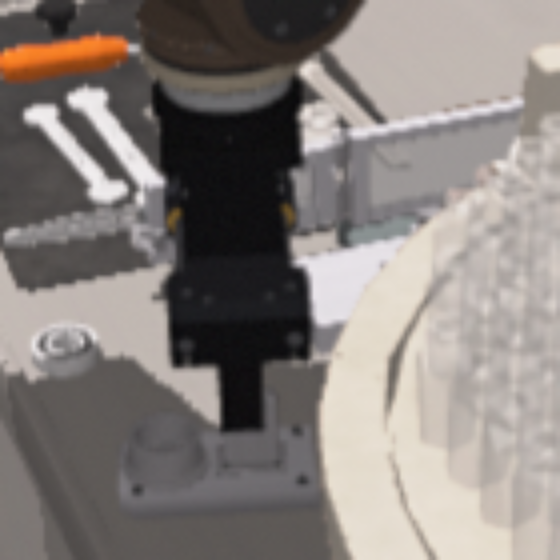

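Emit:
servo_tool(steps="4 -4 2 0 0 0 60;3 -2 1 0 0 0 60;0 0 0 0 0 0 60;0 0 0 0 0 0 40;0 0 0 0 0 0 30;0 0 0 0 0 0 30;0 0 0 0 0 0 30;0 0 0 0 0 0 30")

```text
t: 3.45
eef_pos: [443.0, 179.5, 24.4]
tcp_rot: [0.443, 1.564, 0.117]
ft_force: [0.3, -0.4, 0.5]
opening: 0.325
```

```bash
python3 -c "
from mv import *
to(442,177.8,21,1.243)
p,d=shot('scene','s3'); cv2.imwrite('pics/s3c.png',cv2.resize(p[170:270,215:315],None,fx=6,fy=6))
"
```

```text
now [443.  179.5  24.4] ang 1.245 op 0.325 F [ 0.3 -0.4  0.5] t 3.45 j [ 0.25  0.55  2.08 -0.    0.51 -1.  ] tilt [0.006 0.001]
tool shift [ 3.4 -1.9 -0.4] dist 3.9 turn x 0.002
```

View pics/s3c.png

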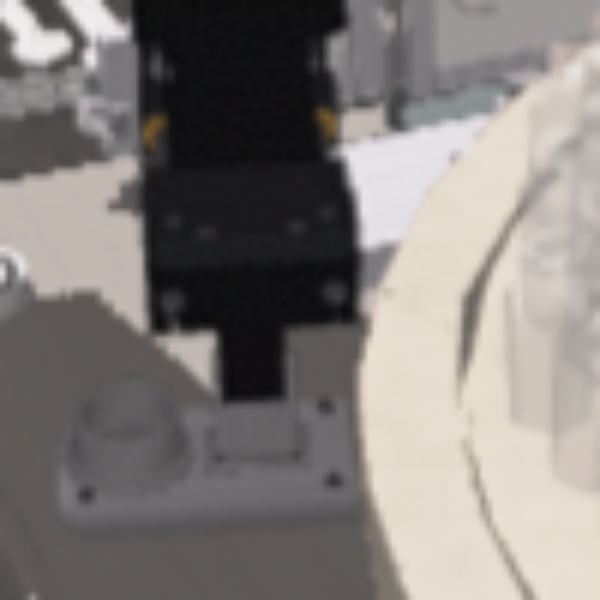

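```bash
python3 -c "
from mv import *
ds=np.load('pics/s3.npy')
for u,v in [(250,380),(250,392),(235,385),(270,385),(255,430),(230,360),(280,360),(220,440),(300,440)]: print(u,v,w('scene',ds,215+u/6,170+v/6).round(1))
"
```

```text
250 380 [434.9 156.8  57.8]
250 392 [436.3 161.1  49. ]
235 385 [431.6 163.5  51.9]
270 385 [442.7 157.9  52.4]
255 430 [442.1 173.   21.2]
230 360 [428.7 159.7  66.5]
280 360 [446.2 156.2  63.6]
220 440 [430.  177.8  16.9]
300 440 [458.2 169.5  13.9]
```

Emit:
servo_tool(steps="4 -2 0 0 0 0 30;4 0 0 0 0 0 30;0 0 0 0 0 0 30;0 0 0 0 0 0 10;0 0 0 0 0 0 0;0 0 0 0 0 0 0;0 0 0 0 0 0 0;0 0 0 0 0 0 0")

```text
t: 4.3
eef_pos: [442.2, 177.4, 15.4]
tcp_rot: [0.426, 1.565, 0.1]
ft_force: [0.1, -0.4, -1.4]
opening: 0.123
```

```bash
python3 -c "
from mv import *
to(442,177.8,21,1.243)
p,d=shot('scene','s4'); cv2.imwrite('pics/s4c.png',cv2.resize(p[170:270,215:315],None,fx=6,fy=6))
"
```

```text
now [442.2 177.4  15.4] ang 1.245 op 0.123 F [ 0.1 -0.4 -1.4] t 4.3 j [ 0.24  0.57  2.08 -0.    0.49 -1.  ] tilt [0.006 0.001]
tool shift [-5.6  0.3 -0.3] dist 5.6 turn x 0.002
```

View pics/s4c.png

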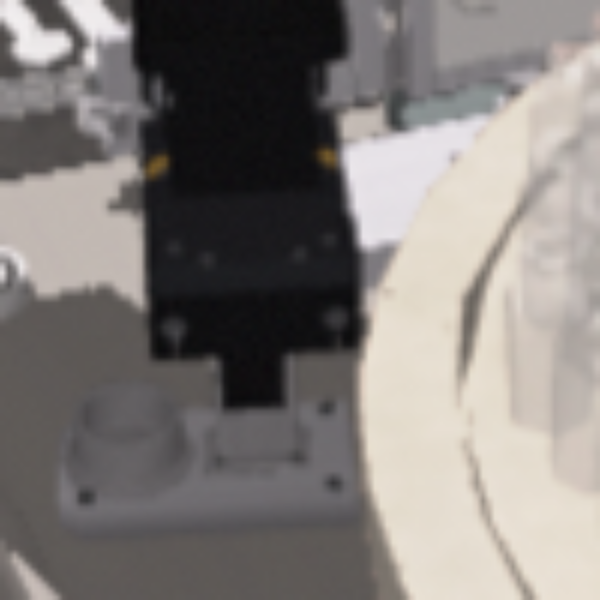

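Emit:
servo_tool(steps="-6 0 0 0 0 0 0;-10 0 0 0 0 0 0;-15 5 -3 0 0 0 0;-18 10 -6 0 0 0 0;-18 15 -8 0 0 0 0;-18 18 -10 0 0 0 0;-14 20 -10 0 0 0 0;-8 14 -8 0 0 0 0")

```text
t: 5.15
eef_pos: [423.6, 270.6, 130.4]
tcp_rot: [0.468, 1.567, 0.139]
ft_force: [0.4, 0.6, -3.0]
opening: 0.125
```

```bash
python3 -c "
from mv import *
to(430,290,125,-1.608)
p,d=shot('scene','s5'); cv2.imwrite('pics/s5c.png',cv2.resize(p[90:270,195:335],None,fx=3.5,fy=3.5))
"
```

```text
now [423.6 270.6 130.4] ang 1.241 op 0.125 F [ 0.4  0.6 -3. ] t 5.15 j [ 0.44  0.4   1.93 -0.    0.81 -0.8 ] tilt [0.004 0.001]
tool shift [ 5.4 20.4 -0.2] dist 21.1 turn x 2.849
```

View pics/s5c.png

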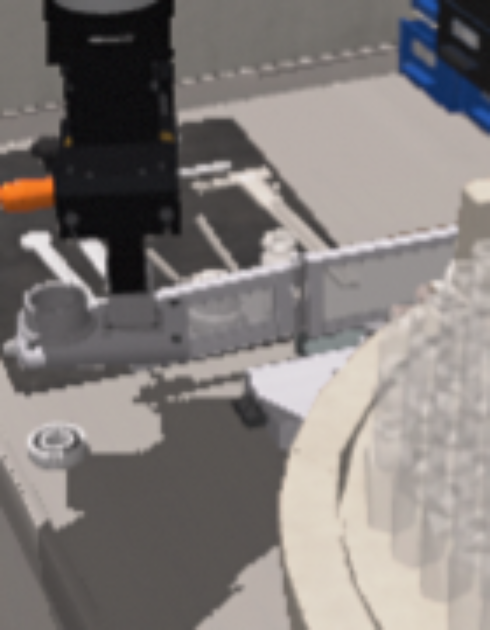

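Emit:
servo_tool(steps="0 0 0 0.08 0 0 0;0 0 0 0.14 0 0 0;0 0 0 0.14 0 0 0;0 0 0 0.14 0 0 0;0 0 0 0.14 0 0 0;0 0 0 0.14 0 0 0;0 0 0 0.14 0 0 0;0 0 0 0.14 0 0 0")

```text
t: 6.0
eef_pos: [421.2, 270.7, 135.8]
tcp_rot: [1.707, 1.565, 0.281]
ft_force: [0.6, 0.4, -2.8]
opening: 0.126
```

Emit:
servo_tool(steps="0 0 0 0.14 0 0 0;0 0 0 0.14 0 0 0;0 0 0 0.14 0 0 0;0 0 0 0.14 0 0 0;0 0 0 0.14 0 0 0;0 0 0 0.14 0 0 0;0 0 0 0.14 0 0 0;0 0 0 0.14 0 0 0")

```text
t: 6.8
eef_pos: [418.5, 267.0, 138.7]
tcp_rot: [2.569, 1.568, -0.025]
ft_force: [0.6, -0.1, -3.1]
opening: 0.128
```

```bash
python3 -c "
from mv import *
to(541,301.4,75,-1.608)
"
```

```text
now [418.5 267.  138.7] ang -1.023 op 0.128 F [ 0.6 -0.1 -3.1] t 6.8 j [ 0.44  0.38  1.93 -0.    0.83  1.46] tilt [ 0.003 -0.   ]
tool shift [  64.    34.3 -122.3] dist 142.3 turn x 0.585
```

Emit:
servo_tool(steps="0 0 0 0.14 0 0 0;0 0 0 0.14 0 0 0;0 0 0 0.13 0 0 0;0 0 0 0.1 0 0 0;0 0 0 0.03 0 0 0;0 0 0 0 0 0 0;0 0 0 0 0 0 0;0 0 0 0 0 0 0")

```text
t: 7.6
eef_pos: [416.2, 263.8, 141.3]
tcp_rot: [1.874, 1.57, -1.287]
ft_force: [-0.7, 0.0, -3.8]
opening: 0.125
```

```bash
python3 -c "
from mv import *
to(541,301.4,70,-1.608)
"
```

```text
now [416.2 263.8 141.3] ang -1.59 op 0.125 F [-0.7  0.  -3.8] t 7.6 j [ 0.43  0.37  1.94 -0.    0.83  2.02] tilt [ 0.    -0.001]
tool shift [  71.3  -40.  -124. ] dist 148.5 turn x 0.018
```

Emit:
servo_tool(steps="4 -5 -12 0.018 0 0 0;8 -5 -17 0 0 0 0;8 -5 -17 0 0 0 0;8 -5 -17 0 0 0 0;8 -5 -17 0 0 0 0;8 -5 -16 0 0 0 0;8 -4 -12 0 0 0 0;6 -3 -8 0 0 0 0")

```text
t: 8.4
eef_pos: [542.9, 299.5, 79.5]
tcp_rot: [3.077, 1.568, -0.105]
ft_force: [0.6, 0.1, -2.9]
opening: 0.124
```

Emit:
servo_tool(steps="0 0 0 0 0 0 0;0 0 0 0 0 0 0;0 0 0 0 0 0 0;0 0 0 0 0 0 0;0 0 0 0 0 0 0;0 0 0 0 0 0 0;0 0 0 0 0 0 0;0 0 0 0 0 0 0")

```text
t: 9.2
eef_pos: [542.0, 299.6, 79.8]
tcp_rot: [2.977, 1.569, -0.204]
ft_force: [-0.5, 0.8, -3.2]
opening: 0.125
```

```bash
python3 -c "
from mv import *
to(541,301.4,60,-1.608)
p,d=shot('scene','s6'); cv2.imwrite('pics/s6c.png',cv2.resize(p[70:250,215:375],None,fx=3.3,fy=3.3))
p,d=shot('top','t6'); cv2.imwrite('pics/t6c.png',cv2.resize(p[90:310,160:360],None,fx=2.7,fy=2.7))
"
```

```text
now [542.  299.6  79.8] ang -1.61 op 0.125 F [-0.5  0.8 -3.2] t 9.2 j [ 0.4   0.61  1.68 -0.    0.85  2.01] tilt [ 0.002 -0.   ]
tool shift [19.8 -1.8  1.1] dist 19.9 turn x -0.002
```

View pics/s6c.png

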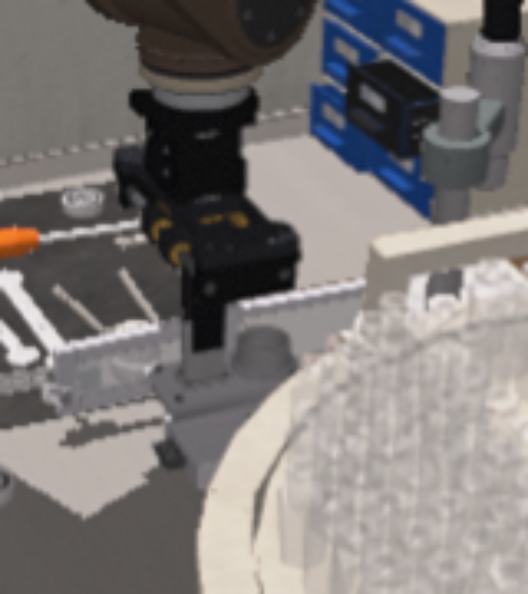

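View pics/t6c.png

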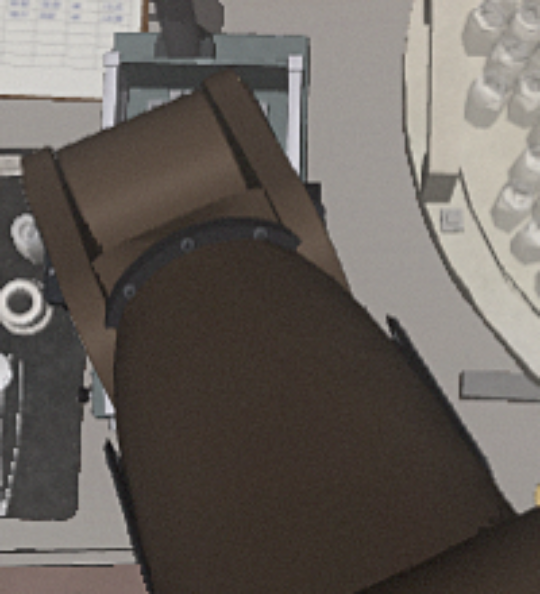

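Run:
```python
from ov import *
p=cv2.imread('pics/s6.png')
overlay(p,'scene',plate([561,298.9,-.039,64.4])+crimp([580,300,-.037]),(215,375,110,240),5,'o3')
```

```text
(no output)
```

View pics/o3.png

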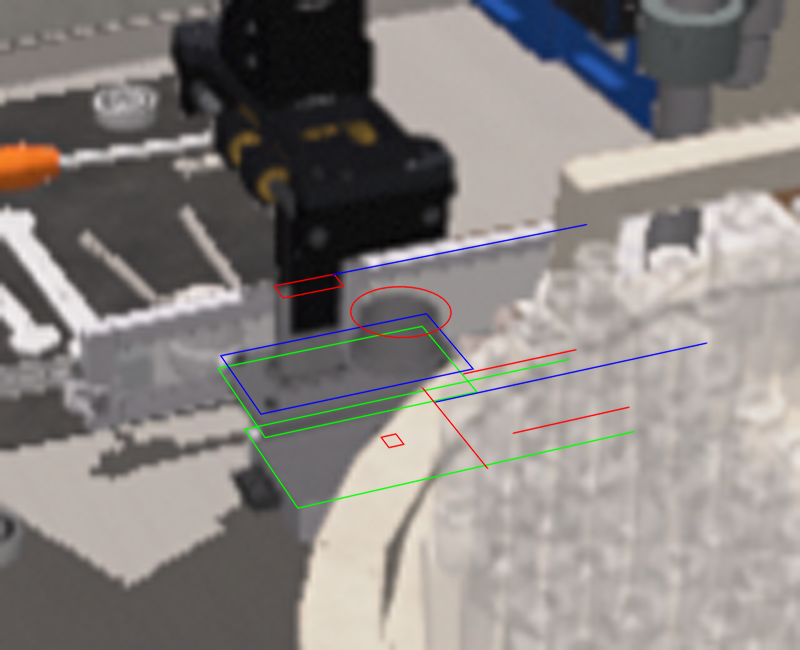

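Emit:
servo_tool(steps="2 -1 1 0 0 0 0;6 -1 0 0 0 0 0;8 0 0 0 0 0 0;8 0 0 0 0 0 0;6 0 0 0 0 0 0;5 0 0 0 0 0 0;3 0 0 0 0 0 0;0 0 0 0 0 0 0")

```text
t: 10.1
eef_pos: [541.0, 301.7, 37.5]
tcp_rot: [2.537, 1.57, -0.644]
ft_force: [-0.4, 0.4, -0.7]
opening: 0.124
```

```bash
python3 -c "
from mv import *
to(541,301.4,37.5,-1.608)
"
```

```text
now [541.  301.7  37.5] ang -1.61 op 0.124 F [-0.4  0.4 -0.7] t 10.1 j [ 0.4   0.67  1.71 -0.    0.76  2.01] tilt [ 0.001 -0.001]
tool shift [ 0.   0.3 -0. ] dist 0.3 turn x -0.002
```

Emit:
servo_tool(steps="0 0 -4 0 0 0 0;0 0 -5 0 0 0 0;0 0 -5 0 0 0 0;0 0 -5 0 0 0 0;0 0 -5 0 0 0 0;0 0 -3 0 0 0 0;0 0 0 0 0 0 0;0 0 0 0 0 0 0")

```text
t: 10.9
eef_pos: [570.9, 300.6, 38.4]
tcp_rot: [3.027, 1.569, -0.155]
ft_force: [-1.1, 0.2, -0.8]
opening: 0.126
```

```bash
python3 -c "
from mv import *
to(626.5,298.2,37.5,-1.608)
"
```

```text
now [570.9 300.6  38.4] ang -1.611 op 0.126 F [-1.1  0.2 -0.8] t 10.9 j [ 0.38  0.69  1.64 -0.    0.8   1.99] tilt [ 0.002 -0.   ]
tool shift [  1.    0.2 -55.7] dist 55.7 turn x -0.003
```

Emit:
servo_tool(steps="0.5 0 -4 0 0 0 0;0 0 -5 0 0 0 0;0 0 -5 0 0 0 0;0 0 -5 0 0 0 0;0 0 -5 0 0 0 0;0 0 -4 0 0 0 0;0 0 -2 0 0 0 0;0 0 0 0 0 0 0")

```text
t: 11.7
eef_pos: [603.2, 299.2, 37.7]
tcp_rot: [2.624, 1.57, -0.557]
ft_force: [-1.4, 1.1, -0.3]
opening: 0.13
```

```bash
python3 -c "
from mv import *
to(626.5,298.2,37.5,-1.608)
print(st()[0]['moment'])
"
```

```text
now [603.2 299.2  37.7] ang -1.611 op 0.13 F [-1.4  1.1 -0.3] t 11.7 j [ 0.36  0.73  1.57 -0.    0.85  1.97] tilt [ 0.001 -0.001]
tool shift [  0.3   0.1 -23.3] dist 23.3 turn x -0.003
[0.08911236 0.43779965 0.03508281]
```

Sliding freely. Continue to the end stop gently.

Emit:
servo_tool(steps="0 0 -4 0 0 0 0;0 0 -4 0 0 0 0;0 0 -4 0 0 0 0;0 0 -3 0 0 0 0;0 0 -3 0 0 0 0;0 0 -2 0 0 0 0;0 0 -2 0 0 0 0;0 0 -2 0 0 0 0")

```text
t: 12.5
eef_pos: [628.8, 298.1, 37.6]
tcp_rot: [1.915, 1.57, -1.266]
ft_force: [-0.4, -0.0, -3.3]
opening: 0.125
```

```bash
python3 -c "
from mv import *
to(626.5,298.2,37.5,-1.608)
print(st()[0]['moment'])
"
```

```text
now [628.8 298.1  37.6] ang -1.61 op 0.125 F [-0.4 -0.  -3.3] t 12.5 j [ 0.35  0.75  1.5  -0.    0.89  1.96] tilt [ 0.    -0.001]
tool shift [0.1 0.  2.3] dist 2.3 turn x -0.002
[-0.00808091  0.21217449 -0.02112734]
```

Emit:
servo_tool(steps="0 0 -1 0 0 0 0;0 0 -1 0 0 0 0;0 0 -1 0 0 0 0;0 0 -1 0 0 0 0;0 0 0 0 0 0 0;0 0 0 0 0 0 0;0 0 0 0 0 0 0;0 0 0 0 0 0 0")

```text
t: 13.3
eef_pos: [629.8, 298.2, 37.6]
tcp_rot: [0.317, 1.564, -2.864]
ft_force: [-2.5, 0.8, -1.3]
opening: 0.12
```

```bash
python3 -c "
from mv import *
to(626.5,298.2,37.5,-1.608)
print(st()[0]['moment'])
p,d=shot('scene','s7'); cv2.imwrite('pics/s7c.png',cv2.resize(p[100:240,225:385],None,fx=4,fy=4))
"
```

```text
now [629.8 298.2  37.6] ang -1.61 op 0.12 F [-2.5  0.8 -1.3] t 13.3 j [0.35 0.76 1.49 0.   0.9  1.96] tilt [-0.007 -0.002]
tool shift [0.1 0.1 3.3] dist 3.3 turn x -0.002
[-0.0135138   0.56022123 -0.0356977 ]
```

View pics/s7c.png

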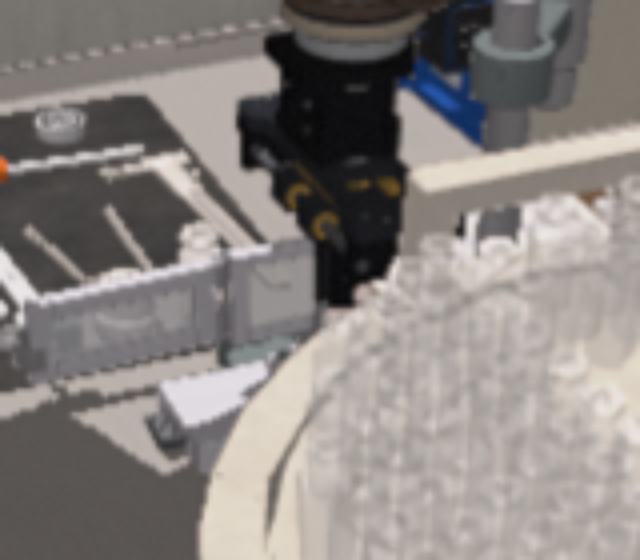

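Emit:
servo_tool(steps="0 0 1 0 0 0 0;0 0 1 0 0 0 0;0 0 1 0 0 0 0;0 0 1 0 0 0 0;0 0 1 0 0 0 0;0 0 1 0 0 0 0;0 0 1 0 0 0 0;0 0 0 0 0 0 0")

```text
t: 14.15
eef_pos: [627.6, 298.2, 38.1]
tcp_rot: [-3.112, 1.566, -0.01]
ft_force: [2.7, 0.4, -3.4]
opening: 0.121
```

```bash
python3 -c "
from mv import *
to(626.5,298.2,37.5,-1.608)
print(st()[0]['moment'])
"
```

```text
now [627.6 298.2  38.1] ang -1.611 op 0.121 F [ 2.7  0.4 -3.4] t 14.15 j [ 0.35  0.75  1.51 -0.    0.88  1.96] tilt [ 0.005 -0.   ]
tool shift [0.6 0.  1.1] dist 1.3 turn x -0.003
[-0.0469566  -0.17891911  0.00809997]
```

Emit:
servo_tool(steps="0 0 -1 0 0 0 0;0 0 0 0 0 0 15;0 0 0 0 0 0 30;0 0 0 0 0 0 45;0 0 0 0 0 0 45;-10 0 0 0 0 0 45;-20 0 0 0 0 0 45;-25 0 0 0 0 0 45")

```text
t: 14.95
eef_pos: [625.8, 297.9, 93.2]
tcp_rot: [0.725, 1.568, -2.456]
ft_force: [0.2, -0.1, 1.3]
opening: 0.47
```

Emit:
servo_tool(steps="-25 0 5 0 0 0 45;-20 0 15 0 0 0 20;-20 0 25 0 0 0 0;-10 0 30 0 0 0 0;0 0 35 0 0 0 0;0 0 35 0 0 0 0;0 0 35 0 0 0 0;0 0 20 0 0 0 0")

```text
t: 15.75
eef_pos: [422.6, 306.2, 180.7]
tcp_rot: [-2.751, 1.56, 0.349]
ft_force: [0.1, 0.2, -0.0]
opening: 0.008
```

```bash
python3 -c "
from mv import *
to(450,300,130,-1.608)
p,d=shot('top','t8'); cv2.imwrite('pics/t8c.png',cv2.resize(p[95:265,170:300],None,fx=3.5,fy=3.5))
cv2.imwrite('pics/t8.png',p)
p,d=shot('scene','s8'); cv2.imwrite('pics/s8c.png',cv2.resize(p[100:240,200:360],None,fx=4,fy=4))
"
```

```text
now [422.6 306.2 180.7] ang -1.613 op 0.008 F [ 0.1  0.2 -0. ] t 15.75 j [ 0.5   0.35  1.83 -0.    0.95  2.12] tilt [0.01  0.004]
tool shift [ 51.    5.2 -27.2] dist 58.0 turn x -0.005
```

View pics/t8c.png

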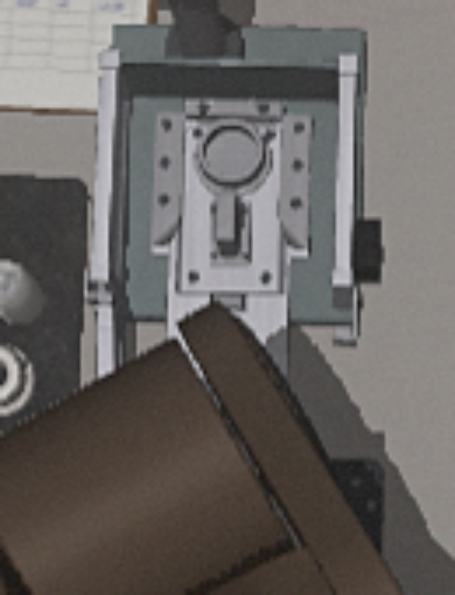

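View pics/s8c.png

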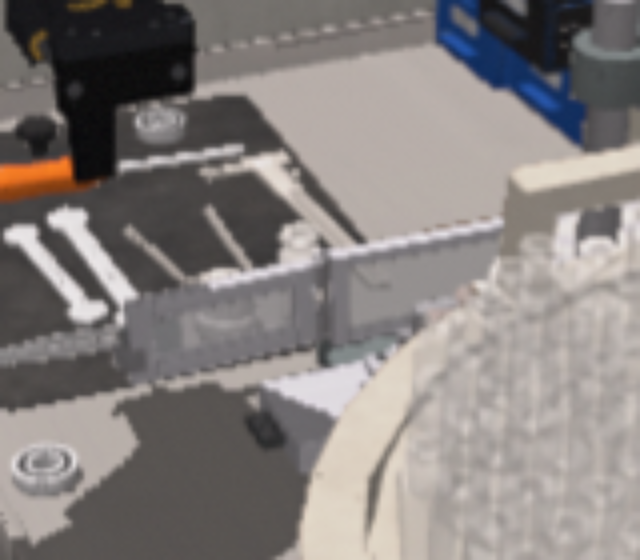

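```bash
python3 - <<'E'
from mv import *
d=np.load('pics/top0.npy'); ds=np.load('pics/s8.npy'); dt=np.load('pics/t8.npy')
c4=lambda u,v:(185+(u+.5)/6-.5,165+(v+.5)/6-.5)
for n,uv in [('hinge top',c4(90,95)),('hinge-side door L',c4(78,110)),('door R',c4(104,110)),('freeL',c4(82,465)),('freeR',c4(108,465))]: print(n,w('top',d,*uv,z=84).round(1),w('top',d,*uv).round(1))
for uv,z in (((172,178),67),((169,203),34)): print(w('top',d,*uv,z=z).round(),w('top',d,*uv).round())
for u,v in [(85,175),(95,178),(105,175),(95,150),(95,184)]: print(u,v,w('scene',ds,200+u/4,100+v/4).round(1))
E
python3 - <<'E'
import cv2
p=cv2.imread('pics/s8.png');cv2.imwrite('pics/s8d.png',cv2.resize(p[95:165,195:275],None,fx=8,fy=8,interpolation=cv2.INTER_CUBIC))
E
```

```text
hinge top [576.4 366.9  84. ] [576.6 367.   83.2]
hinge-side door L [571.4 370.9  84. ] [571.4 370.9  84. ]
door R [571.2 362.2  84. ] [571.5 362.4  82.5]
freeL [452.2 369.8  84. ] [452.3 370.   83.2]
freeR [452.  361.3  84. ] [452.  361.3  83.9]
[587. 426.  67.] [586. 426.  68.]
[541. 438.  34.] [546. 444.   0.]
85 175 [413.9 299.8 206.7]
95 178 [419.5 300.2 203.6]
105 175 [425.8 302.2 203.1]
95 150 [419.6 297.  221.7]
95 184 [524.8 659.8   7.9]
```

View pics/s8d.png

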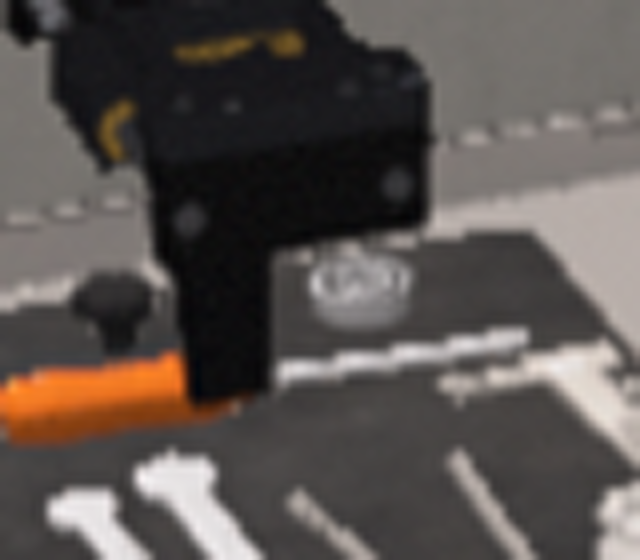

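```bash
cat >> mv.py <<'E'
def door(th,r=75,o=17):
    v=r*np.array([-np.sin(th),-np.cos(th)])+o*np.array([-np.cos(th),np.sin(th)])
    c,s=np.cos(-.037),np.sin(-.037)
    return np.array([580.5+c*v[0]-s*v[1],366.3+s*v[0]+c*v[1]])
E
python3 - <<'E'
from mv import *
for th in (1.526,1.3,1.1,.9,.7,.5,.35,.2,.1,.05,0,-.01): print(th,door(th).round(1))
p=door(1.526,o=35); to(*p,110,-1.608)
E
```

```text
1.526 [505.4 382.7]
1.3 [503.6 365.5]
1.1 [505.3 350.2]
0.9 [510.  335.6]
0.7 [517.5 322.2]
0.5 [527.5 310.6]
0.35 [536.5 303.3]
0.2 [546.4 297.4]
0.1 [553.4 294.3]
0.05 [557.  293.1]
0 [560.7 292. ]
-0.01 [561.5 291.8]
now [422.7 306.4 181. ] ang -1.612 op 0.002 F [ 0.1 -0.   0.3] t 15.85 j [ 0.5   0.35  1.83 -0.    0.95  2.11] tilt [0.01  0.004]
tool shift [ 72.2 -97.4 -77.9] dist 144.0 turn x -0.004
```

Emit:
servo_tool(steps="2 -10 -8 0 0 0 0;6 -16 -13 0 0 0 0;8 -18 -14 0 0 0 0;10 -18 -14 0 0 0 0;10 -16 -13 0 0 0 0;10 -12 -10 0 0 0 0;5 -5 -4 0 0 0 0;0 0 0 0 0 0 0")

```text
t: 16.65
eef_pos: [516.9, 406.0, 130.6]
tcp_rot: [-2.681, 1.552, 0.416]
ft_force: [-0.5, -1.2, 0.2]
opening: 0.008
```

Run:
```python
from mv import *
p=door(1.526,o=35); to(*p,50,-1.608)
```

```text
now [516.9 406.  130.6] ang -1.616 op 0.008 F [-0.5 -1.2  0.2] t 16.65 j [ 0.57  0.59  1.55 -0.    0.98  2.18] tilt [0.017 0.007]
tool shift [80.4  6.5 12.7] dist 81.7 turn x -0.008
```

Emit:
servo_tool(steps="5 2 5 0 0 0 0;12 2 5 0 0 0 0;14 2 2 0 0 0 0;14 0 0 0 0 0 0;14 0 0 0 0 0 0;12 0 0 0 0 0 0;8 0 0 0 0 0 0;0 0 0 0 0 0 0")

```text
t: 17.45
eef_pos: [504.9, 399.2, 48.7]
tcp_rot: [-2.67, 1.55, 0.426]
ft_force: [-0.0, 0.4, -0.4]
opening: 0.006
```

Run:
```python
from mv import *
p=door(1.526,o=20); to(*p,50,-1.608)
p,d=shot('scene','s9'); cv2.imwrite('pics/s9c.png',cv2.resize(p[90:220,200:340],None,fx=4.5,fy=4.5,interpolation=cv2.INTER_CUBIC))
```

```text
now [504.9 399.2  48.7] ang -1.617 op 0.006 F [-0.   0.4 -0.4] t 17.45 j [ 0.57  0.67  1.66 -0.    0.79  2.19] tilt [0.019 0.008]
tool shift [-1.4 13.4 -1.1] dist 13.6 turn x -0.009
```

View pics/s9c.png

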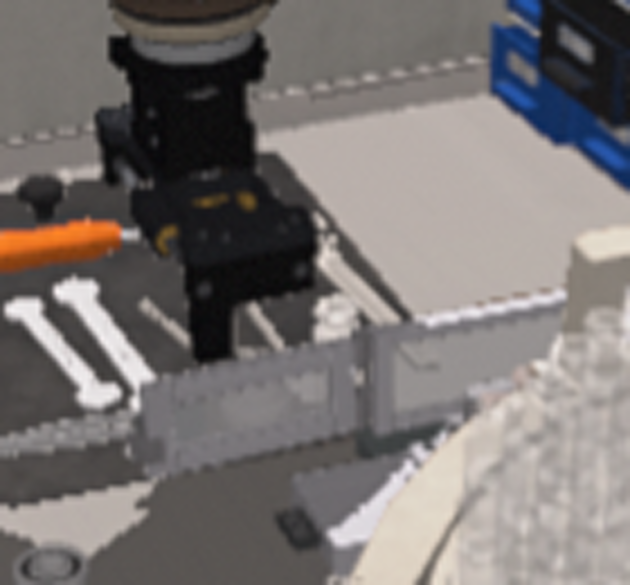

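Run:
```python
from mv import *
for z in (49,68,84): print(z,((proj('scene',[[505,387,z]])-[200,90])*4.5).round(), ((proj('scene',[[505,366,84],[505,366,26]])-[200,90])*4.5).round().tolist())
ds=np.load('pics/s9.npy')
for u,v in [(200,350),(210,352),(225,350),(210,358),(210,368),(210,300)]: print(u,v,w('scene',ds,200+u/4.5,90+v/4.5).round(1))
```

```text
49 [[221. 398.]] [[233.0, 361.0], [236.0, 451.0]]
68 [[220. 369.]] [[233.0, 361.0], [236.0, 451.0]]
84 [[219. 344.]] [[233.0, 361.0], [236.0, 451.0]]
200 350 [497.2 397.2  76.6]
210 352 [501.8 393.6  76.1]
225 350 [510.8 393.9  75.1]
210 358 [541.2 507.4   2.8]
210 368 [490.7 362.9  84.9]
210 300 [478.2 322.1 149.7]
```

Emit:
servo_tool(steps="8 0 0 0 0 0 0;4 4 0 0 0 0 0;0 7 0 0 0 0 0;0 7 0 0 0 0 0;0 7 0 0 0 0 0;0 7 0 0 0 0 0;0 7 0 0 0 0 0;0 7 0 0 0 0 0")

```text
t: 18.3
eef_pos: [504.2, 350.7, 37.7]
tcp_rot: [-2.641, 1.545, 0.454]
ft_force: [0.4, 1.2, 0.9]
opening: 0.003
```

Run:
```python
from mv import *
for th in (1.1,.9,.7): to(*door(th),39,-1.608)
p,d=shot('scene','s10'); cv2.imwrite('pics/s10c.png',cv2.resize(p[90:240,200:340],None,fx=4,fy=4,interpolation=cv2.INTER_CUBIC))
```

```text
now [504.2 350.7  37.7] ang -1.617 op 0.003 F [0.4 1.2 0.9] t 18.3 j [ 0.5   0.65  1.74 -0.    0.72  2.12] tilt [0.023 0.011]
tool shift [-1.2  0.4 -1.1] dist 1.7 turn x -0.009
now [504.2 350.7  37.7] ang -1.617 op 0.003 F [0.4 1.2 0.9] t 18.3 j [ 0.5   0.65  1.74 -0.    0.72  2.12] tilt [0.023 0.011]
tool shift [-1.3 14.8 -6.5] dist 16.2 turn x -0.009
now [504.2 350.7  37.7] ang -1.617 op 0.003 F [0.4 1.2 0.9] t 18.3 j [ 0.5   0.65  1.74 -0.    0.72  2.12] tilt [0.023 0.011]
tool shift [ -1.3  27.8 -14.6] dist 31.5 turn x -0.009
```

View pics/s10c.png

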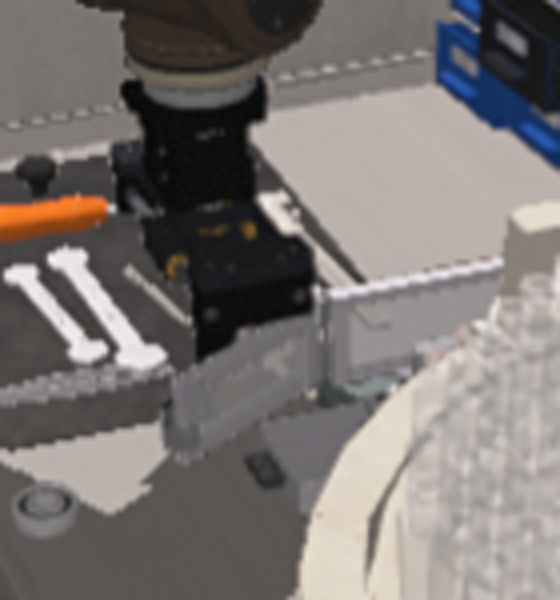

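Emit:
servo_tool(steps="0 7 -3 0 0 0 0;0 7 -3 0 0 0 0;0 7 -4 0 0 0 0;0 6 -4 0 0 0 0;0 6 -5 0 0 0 0;0 6 -5 0 0 0 0;0 5 -6 0 0 0 0;0 3 -6 0 0 0 0")

```text
t: 19.15
eef_pos: [540.3, 296.6, 37.9]
tcp_rot: [-2.643, 1.547, 0.452]
ft_force: [-0.2, 1.1, -0.0]
opening: 0.004
```

Run:
```python
from mv import *
for th in (.35,.2,0): to(*door(th),39,-1.608)
p,d=shot('scene','s11'); cv2.imwrite('pics/s11c.png',cv2.resize(p[90:240,200:340],None,fx=4,fy=4,interpolation=cv2.INTER_CUBIC))
```

```text
now [540.3 296.6  37.9] ang -1.617 op 0.004 F [-0.2  1.1 -0. ] t 19.15 j [0.39 0.65 1.74 0.   0.73 2.01] tilt [0.022 0.01 ]
tool shift [-1.1 -6.5  4.1] dist 7.7 turn x -0.009
now [540.3 296.6  37.9] ang -1.617 op 0.004 F [-0.2  1.1 -0. ] t 19.15 j [0.39 0.65 1.74 0.   0.73 2.01] tilt [0.022 0.01 ]
tool shift [-0.9 -1.1 -6.1] dist 6.2 turn x -0.009
now [540.3 296.6  37.9] ang -1.617 op 0.004 F [-0.2  1.1 -0. ] t 19.15 j [0.39 0.65 1.74 0.   0.73 2.01] tilt [0.022 0.01 ]
tool shift [ -0.7   3.7 -20.7] dist 21.0 turn x -0.009
```

View pics/s11c.png

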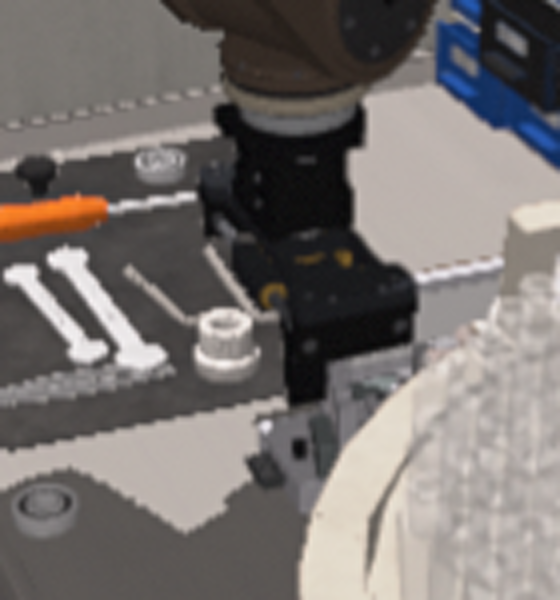

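Emit:
servo_tool(steps="0 1 -5 0 0 0 0;0 1 -5 0 0 0 0;0 0 -5 0 0 0 0;0 0 -5 0 0 0 0;0 0 -5 0 0 0 0;0 0 -5 0 0 0 0;0 0 -5 0 0 0 0;0 0 -5 0 0 0 0")

```text
t: 20.0
eef_pos: [558.3, 292.6, 38.1]
tcp_rot: [0.016, 1.541, 3.113]
ft_force: [-29.8, 1.3, 19.0]
opening: 0.008
```

Run:
```python
from mv import *
to(*door(0),39,-1.608)
p,d=shot('scene','s12'); cv2.imwrite('pics/s12c.png',cv2.resize(p[90:240,200:340],None,fx=4,fy=4,interpolation=cv2.INTER_CUBIC))
```

```text
now [558.3 292.6  38.1] ang -1.616 op 0.008 F [-29.8   1.3  19. ] t 20.0 j [0.37 0.69 1.66 0.02 0.82 1.98] tilt [-0.03   0.001]
tool shift [-0.9  0.5 -2.5] dist 2.7 turn x -0.008
```

View pics/s12c.png

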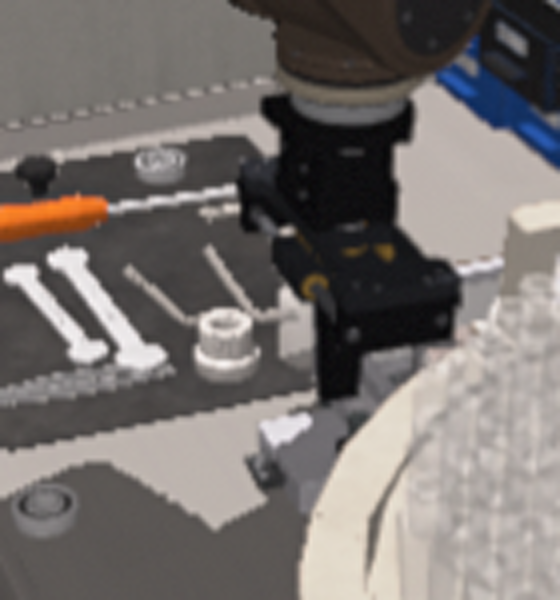

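Emit:
servo_tool(steps="0 0 3 0 0 0 0;0 0 5 0 0 0 0;0 0 8 0 0 0 0;-5 0 10 0 0 0 0;-15 0 15 0 0 0 0;-20 0 25 0 0 0 0;-20 0 30 0 0 0 0;-20 0 35 0 0 0 0")

```text
t: 20.85
eef_pos: [426.9, 298.2, 122.8]
tcp_rot: [0.026, 1.541, 3.12]
ft_force: [-0.5, 0.4, -0.6]
opening: 0.003
```

Run:
```python
from mv import *
to(*door(0),39,-1.608)
p,d=shot('scene','s13'); cv2.imwrite('pics/s13c.png',cv2.resize(p[90:240,200:340],None,fx=4,fy=4,interpolation=cv2.INTER_CUBIC))
p,d=shot('top','t13'); cv2.imwrite('pics/t13c.png',cv2.resize(p[95:235,180:300],None,fx=4.2,fy=4.2,interpolation=cv2.INTER_CUBIC))
```

```text
now [426.9 298.2 122.8] ang -1.618 op 0.003 F [-0.5  0.4 -0.6] t 20.85 j [0.47 0.44 1.87 0.02 0.85 2.08] tilt [-0.03   0.001]
tool shift [  79.8   -0.2 -136.4] dist 158.0 turn x -0.01
```

View pics/s13c.png

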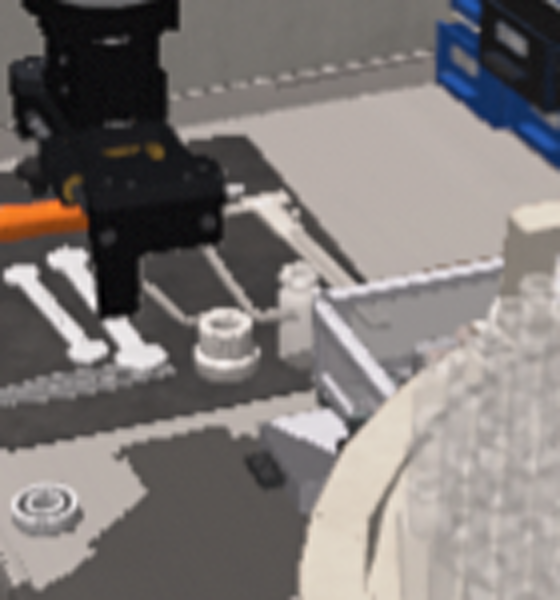

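View pics/t13c.png

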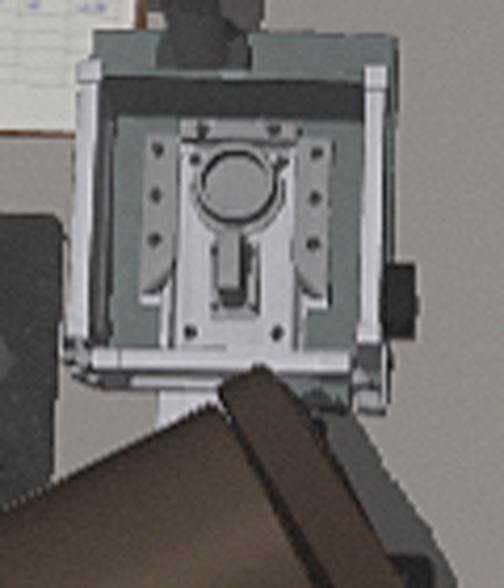

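Run:
```python
from mv import *
p=cv2.imread('pics/t13.png')
cv2.imwrite('pics/t13d.png',cv2.resize(p[170:200,192:276],None,fx=9,fy=9,interpolation=cv2.INTER_CUBIC))
```

```text
(no output)
```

View pics/t13d.png

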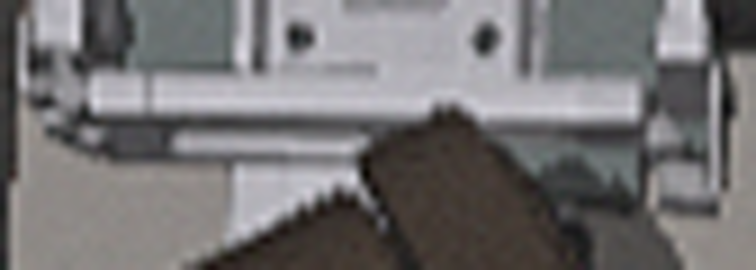

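Run:
```python
from mv import *
f=lambda u,v:(192+(u+.5)/9-.5,170+(v+.5)/9-.5)
for a,b in (((92,72),(638,79)),((92,118),(638,124))):
    A=w('top',None,*f(*a),z=84);B=w('top',None,*f(*b),z=84);D=B-A
    print(A.round(1),B.round(1),'dir ang',np.arctan2(D[0],-D[1]), 'theta', -np.arctan2(D[0],-D[1])-.037)
# predicted overlay for theta 0, 0.05, 0.17
for th in (0,.05,.1,.17): print(th,[((proj('top',[[*door(th,r,o),84]])[0]-[192,170])*9).round(1).tolist() for r,o in ((5,-5),(128,-5),(5,5),(128,5))])
```

```text
[582.2 362.4  84. ] [577.7 240.5  84. ] dir ang -0.03647565233913854 theta -0.0005243476608614572
[571.7 362.4  84. ] [567.5 240.7  84. ] dir ang -0.034536789619864804 theta -0.0024632103801351946
0 [[93.8, 54.2], [643.9, 61.5], [92.2, 98.0], [643.2, 105.4]]
0.05 [[94.8, 55.3], [643.8, 89.6], [91.1, 99.1], [640.9, 133.5]]
0.1 [[95.8, 56.5], [642.3, 117.7], [89.8, 100.1], [637.1, 161.4]]
0.17 [[97.1, 58.3], [637.8, 156.9], [88.0, 101.4], [629.5, 200.3]]
```

Emit:
servo_tool(steps="-10 -10 5 0 0 0 0;-10 -30 5 0 0 0 0;-5 -40 5 0 0 0 0;0 -40 5 0 0 0 0;0 -40 5 0 0 0 0;0 -40 5 0 0 0 0;0 -30 5 0 0 0 0;0 -10 0 0 0 0 0")

```text
t: 21.75
eef_pos: [402.3, 553.1, 155.7]
tcp_rot: [-0.175, 1.547, 2.916]
ft_force: [0.3, -0.3, -0.2]
opening: 0.003
```

Run:
```python
from mv import *
to(400,500,150)
p,d=shot('top','t14'); cv2.imwrite('pics/t14c.png',cv2.resize(p[95:225,185:285],None,fx=6,fy=6,interpolation=cv2.INTER_CUBIC)[-600:])
cv2.imwrite('pics/t14.png',p)
cv2.imwrite('pics/t14e.png',cv2.resize(p[170:200,250:285],None,fx=18,fy=18,interpolation=cv2.INTER_CUBIC))
cv2.imwrite('pics/t14d.png',cv2.resize(p[165:200,192:276],None,fx=9,fy=9,interpolation=cv2.INTER_CUBIC))
```

```text
now [402.3 553.1 155.7] ang -1.621 op 0.003 F [ 0.3 -0.3 -0.2] t 21.75 j [0.84 0.61 1.43 0.02 1.11 2.45] tilt [-0.023  0.005]
tool shift [ 5.5 53.2 -0.5] dist 53.4 turn x None
```

View pics/t14c.png

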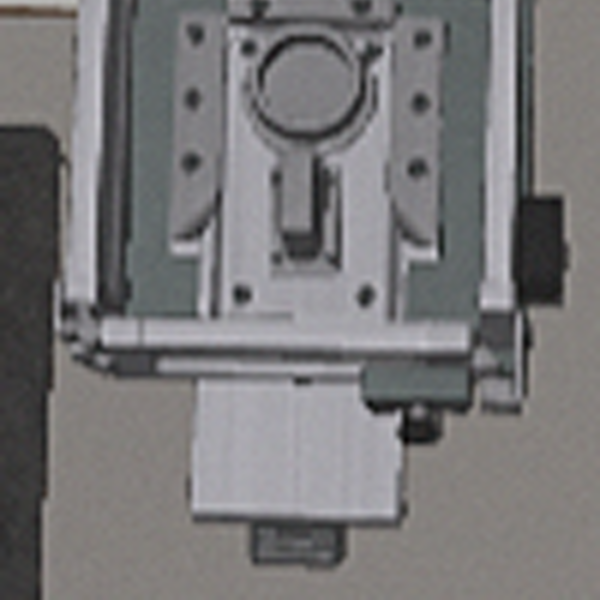

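View pics/t14e.png

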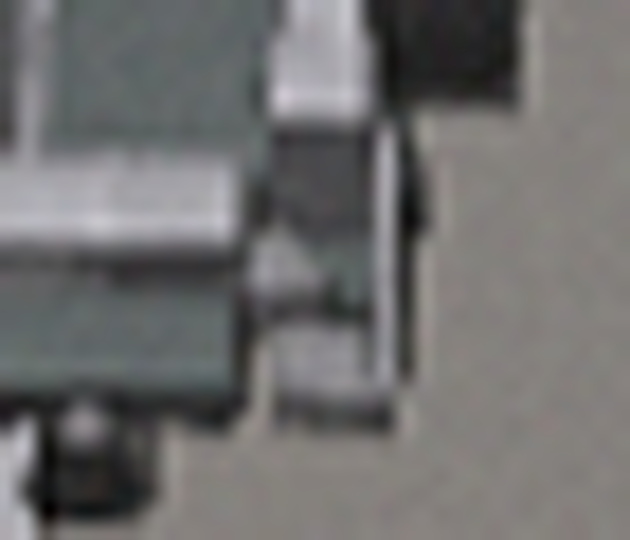

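View pics/t14d.png

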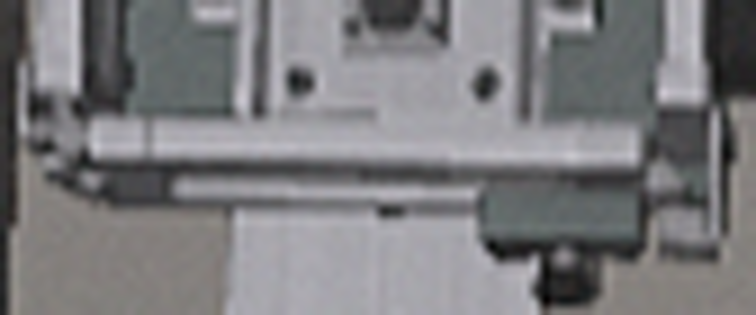

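```bash
python3 -c "
from cell import order
print(order.job_done())"
```

```text
the job is handed in; nothing more can be done
None
```

The nest plate is locked in the crimper's dovetail and the guard door is latched shut. I handed the job in at about 22 s of the 58 s allowed. No verdict came back.

**What I did:** I gripped the plate by its grip and turned it so the cup end led. I set it on the bed, slid it to the end stop and let go. I then pushed the door shut with closed fingers and moved the arm clear.

**Plate check:** The plate stopped against the end stop. When I pulled back, it moved only about 2 mm and then held, which matches the play it should have once locked. At the moment it went home, the catch's upward push on it also disappeared.

**Door check:** The door angle measured about 0 rad, good to roughly 0.01 rad. The top picture shows the tongue sticking out behind the strike. The push ended at about 30 N, most likely against the stop.

**Bystanders:** The arm did not touch any of them. I saw nothing displaced in the pictures, but I did not re-measure their positions.

**What disagreed:**
- The fingertips looked about 20 mm higher in the camera than the reported TCP, so I set the finger heights to be safe either way.
- At the stop, the plate's x position was 2 to 3 mm beyond my camera estimate.
- During the door push, the wrist showed 19 N vertically and the tool tilted slightly.

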